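Dock the light-sensitive samples beside the gel imager

TASK

Before the gel is imaged, put the four brown containers away: lift each one and set it down gently, upright, flat on the floor inside the dock that matches its outline (large round, small round, square, oblong). Do not drop or tip any of them, and leave the pipette and the mouse where they lie. Finish with all four released and at rest in their own docks.

Things in the scene. Friction and masses are not known exactly. Their poses are not given: they have to be found in the camera images.
- jar: wide round jar, amber-brown opaque plastic, darker brown lid: body 58 mm diameter, 60 mm high, straight-sided; lid 52 mm diameter; 76 mm high in all; about 160 g. Origin: centre of its underside; z up along its axis. Stands upright on the bench, loose. Round, so its yaw does not matter.
- vial: slim round vial, amber-brown opaque plastic, darker brown cap: body 34 mm diameter with straight sides to 64 mm; cap 29 mm diameter; 84 mm high in all; about 80 g. Origin: centre of its underside; z up along its axis. Stands upright on the bench, loose. Round, so its yaw does not matter.
- square_bottle: square bottle, amber-brown opaque plastic, round darker brown cap: body 48 x 48 mm, 62 mm high; cap 34 mm diameter from 68 to 84 mm. About 150 g. Origin: centre of its underside; z up along its axis. Stands upright on the bench, loose. x and y are square to its flat sides.
- slide_box: oblong upright box for microscope slides, amber-brown opaque plastic, darker brown lid that stays shut: 80 mm long (along its x), 34 mm thick (along its y), 72 mm high; the amber part reaches up to 52 mm. About 140 g. Origin: centre of its underside; z up along its axis. Stands upright on the bench, loose.
- jar_dock: large round dock for the jar: 80 mm outside, 72 mm inside diameter. Fixed to the bench, dark grey plastic, open on top: 4 mm floor, rim 4 mm thick whose top is 16 mm above the bench. Origin: centre of its underside on the bench (its floor's top is 4 mm above this), z up.
- vial_dock: small round dock for the vial: 56 mm outside, 48 mm inside diameter. Fixed to the bench, dark grey plastic, open on top: 4 mm floor, rim 4 mm thick whose top is 16 mm above the bench. Origin: centre of its underside on the bench (its floor's top is 4 mm above this), z up.
- square_dock: square dock for the square bottle: 70 x 70 mm outside, 62 x 62 mm inside; x and y square to its sides. Fixed to the bench, dark grey plastic, open on top: 4 mm floor, rim 4 mm thick whose top is 16 mm above the bench. Origin: centre of its underside on the bench (its floor's top is 4 mm above this), z up.
- oblong_dock: oblong dock for the slide box: 102 mm (along its x) by 56 mm (along its y) outside, 94 x 48 mm inside. Fixed to the bench, dark grey plastic, open on top: 4 mm floor, rim 4 mm thick whose top is 16 mm above the bench. Origin: centre of its underside on the bench (its floor's top is 4 mm above this), z up.
- pipette: bystander: white hand pipette lying on the bench to the robot's right (y below -0.38), about 250 mm long along its x (plunger end at x = -128 mm, clear tip at x = +120 mm), 28 mm high. Origin: on the bench under the middle of its length. Not to be moved.
- mouse: bystander: white computer mouse on the bench to the robot's left (y above 0.38), 105 mm (along its x) x 60 mm x 29 mm high. Origin: centre of its underside. Not to be moved.

How it is judged:
At the end, for the whole second after the job is handed in: Each container stands in its own matching dock: centres within 14 mm, underside on the dock's floor (under 7.5 mm above the bench), leaning less than 0.08 rad, released and at rest; pipette and mouse within 20 mm of where they started (horizontal distance between jar and jar_dock below 0.014 m and z of jar in the frame of jar_dock below 0.0075 m and angle between each of jar, vial, square_bottle, slide_box's own z axis and vertical below 0.08 rad and linear speed of each of jar, vial, square_bottle, slide_box below 0.02 m/s and angular speed of each of jar, vial, square_bottle, slide_box below 0.2 rad/s and horizontal distance between vial and vial_dock below 0.014 m and z of vial in the frame of vial_dock below 0.0075 m and horizontal distance between square_bottle and square_dock below 0.014 m and z of square_bottle in the frame of square_dock below 0.0075 m and horizontal distance between slide_box and oblong_dock below 0.014 m and z of slide_box in the frame of oblong_dock below 0.0075 m and distance of each of pipette, mouse from where it was at the start of the episode below 0.02 m); the robot touches nothing.
It fails at once if a container is let go while its underside is more than 30 mm above the bench ((height (world z) of jar above 0.03 m and contact force between jar and the fingers below 0.01 N) or (height (world z) of vial above 0.03 m and contact force between vial and the fingers below 0.01 N) or (height (world z) of square_bottle above 0.03 m and contact force between square_bottle and the fingers below 0.01 N) or (height (world z) of slide_box above 0.03 m and contact force between slide_box and the fingers below 0.01 N)).
It fails at once if a container is tipped by more than about 35 degrees (angle between any of jar, vial, square_bottle, slide_box's own z axis and vertical above 0.6 rad).
It fails at once if the pipette or the mouse is pushed more than 20 mm from its place (distance of any of pipette, mouse from where it was at the start of the episode above 0.02 m).
It also fails if it takes over 106 s, if anything falls off the work surface, if the arm or the gripper's body presses on something with over 40 N, if the wrist force passes 120 N, or if a joint passes its speed limit or range.

ROBOT

A 7-joint arm with a two-finger parallel gripper is mounted at the origin on the work surface. World frame = base frame: x ahead of the robot, y to its left, z up, the work surface at z = 0. Lengths are in m, angles in rad, forces in N, time in s.
With the tool pointing down it reaches from about 0.4 to 0.875 m from the base axis. Payload 19.3 kg.
Tool frame: the origin (TCP) lies at the centre of the arm's flange, where the gripper is bolted on; the fingertips stand 173 mm ahead of it and the grasp point (between the pads) lies 155 mm ahead of it (bot.grip_point_offset is the distance from the TCP to the grasp point, in m); z points along the fingers, x is the direction in which the jaws open and shut, and the axes are right-handed (so a half turn about z gives the same grasp; the last joint's range is limited). The gripper opens to 85 mm and grips with 20 to 120 N. Pads are 22 mm wide; open, the fingers measure 114 mm over their backs; the gripper's body (76 mm by 85 mm) begins 54 mm behind the grasp point. The pads swing forward as they close: fully open they stand 13 mm farther back than shut.
Start: joints at [1.12, 0.521, -0.036, 1.599, 0.021, 1.021, -0.113], TCP at [0.232, -0.58, 0.405] pointing down, gripper open.
Joint ranges: [-2.91, 2.91], [-0.3, 2.13], [-1.5, 1.42], [0.17, 2.43], [-1.26, 4.41], [0.16, 1.93], [-2.52, 2.52]. Speed limits (rad/s): [1.89, 1.89, 2.39, 2.39, 3.01, 3.01, 3.01].

INTERFACE

Orientations are given as [roll, pitch, yaw] about the fixed x, y, z axes, in that order (R = Rz(yaw) Ry(pitch) Rx(roll)).
In Python, from workcell import bot gives the robot as it stands.
- The arm moves only by the tool step_arm, never from a script. Its argument "plan" is a list that holds one entry, the list of rows, each a list of 4 numbers: the shift along the world's x, y, z in cm, then the turn about the world's z in rad. A call has 1 to 12 rows; each row is the pose to reach, as a shift and turn from the pose measured when the call began; what a row does not reach only later rows make up. A row lasts 1/12 s, in which the tool goes at most 41.7 mm and 7.16 degrees, less where a joint would pass 70% of its speed; a pose out of reach is approached as far as the arm can. A call with a gripper value outside its range is refused whole. "jaw" is the closure, from 0 (fully open) to 1 (shut), set as the call begins (left out, the last holds). The fingers move at their own pace and stop on an object; "force" is the grip in N (left out, the last holds). Time passes only in rows, so rows that repeat a pose let the fingers close. It gives the time, the measured TCP pose, the force and the opening at its end, in the units of the state.
- bot.observe(): the state, without advancing time (a new reading comes with each control period).
- bot.grab_frame(name): name is "scene" or "side" or "wrist"; returns a dict with "pixels" (420x560x3 uint8, blue, green, red), "mtx" (3x3 intrinsics, pixels), "k1" (the pictures are not rectified: a ray, as slopes to the right and down, at radius r is drawn at 1 + k1 r^2 times it, then the intrinsics apply), "R" (3x3) and "t" (3): a world point X has camera coordinates R X + t. Camera axes: x right, y down, z forward; pixel columns grow to the right and rows downward; lengths in m; the calibration is good to about 2 mm. A picture is of the moment at which its call begins. There is no depth.
- bot.job_done(): hands the job in, once; it reports no verdict.
The state is a dict: "clock": time; "qpos": joint angles; "qd": joint speeds; "joint_efforts": joint torques, N m; "position": TCP position; "tool_rot": TCP orientation; "force": force on the tool from outside, world axes, zero at the start; "moment": the same for the moment, N m; "grip_width": finger opening in m.
Only numpy, scipy, OpenCV 4.12 (cv2) and the standard library are available. Lean on these libraries where they do the work, as an engineer would, in place of code of your own. Each camera call takes 0.05 s, during which the arm holds its last target.

## Working session

There is one attempt and no reset: what is moved stays moved. The work goes in short steps, Python scripts to look and compute and a tool call to move; the robot and the scene stay as the last step left them, time stands still between calls to the robot, and variables do not carry over. Pictures are saved under pics/ and viewed, and the job is handed in when it is done.

Besides the shell and the picture viewer there is one more tool, called after "Emit:" in YAML: its name, and indented under it one key for each argument. step_arm: Moves the arm, as the interface text tells. Its arguments: {"type":"object","properties":{"plan":{"type":"array"},"jaw":{"type":"number"},"force":{"type":"number"}},"required":["plan"]}

```bash
mkdir -p pics; ls
python3 - <<'E'
from workcell import bot
import cv2
s=bot.observe()
print({k:s[k] for k in ('clock','position','tool_rot','grip_width','force')})
for n in ('scene','side','wrist'):
    f=bot.grab_frame(n); cv2.imwrite(f'pics/{n}0.png',f['pixels'])
    print(n,f['mtx'],f['k1'],-f['R'].T@f['t'],f['R'])
E
```

```text
pics
{'clock': 0.0, 'position': array([ 0.23219421, -0.58012886,  0.40411957]), 'tool_rot': array([ 3.14148544e+00,  1.10104800e-03, -1.19002132e+00]), 'grip_width': 0.08539682364850666, 'force': array([-0.42518744, -0.21611657, -1.17397638])}
scene [[476.17096917   0.         287.26997106]
 [  0.         476.17096917 214.15829228]
 [  0.           0.           1.        ]] -0.15248461827571302 [ 1.37070702 -0.73250526  0.91900697] [[ 0.66051298  0.75049356  0.02195469]
 [ 0.48907775 -0.40788525 -0.77099454]
 [-0.56967144  0.51998945 -0.63646321]]
side [[528.64163851   0.         278.53076302]
 [  0.         528.64163851 208.80902881]
 [  0.           0.           1.        ]] -0.018477334418265143 [0.29544519 1.03961081 0.74289706] [[-0.97537337 -0.21941419 -0.02245436]
 [-0.1023377   0.54039598 -0.83516416]
 [ 0.19538112 -0.81229896 -0.5495422 ]]
wrist [[337.66720237   0.         280.27623158]
 [  0.         337.66720237 210.0921305 ]
 [  0.           0.           1.        ]] -0.07319727500128019 [ 0.29678774 -0.55302886  0.37243577] [[ 0.37203102 -0.92821838 -0.00188531]
 [-0.89268409 -0.35834397  0.27332161]
 [-0.25437774 -0.10000114 -0.96192086]]
```

View pics/scene0.png

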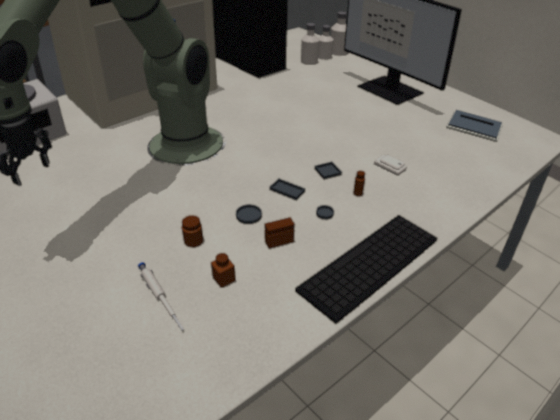

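View pics/side0.png

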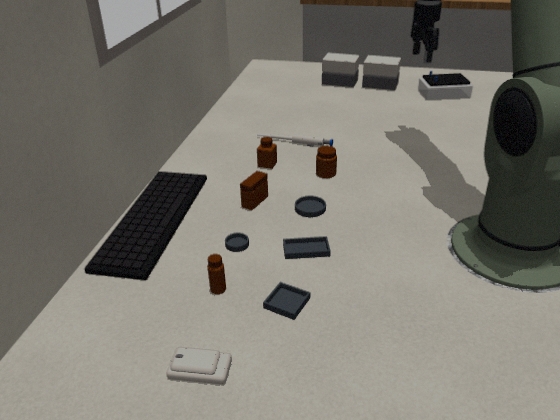

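View pics/wrist0.png

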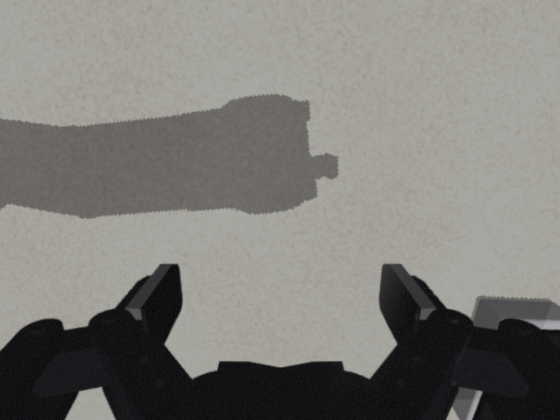

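```bash
cat > h.py <<'E'
import numpy as np, cv2
def rays(f,uv):
    p=cv2.undistortPoints(np.asarray(uv,float).reshape(-1,1,2),f['mtx'],np.array([f['k1'],0,0,0.]))[:,0]
    d=np.c_[p,np.ones(len(p))]@f['R']
    return -f['R'].T@f['t'], d
def onplane(f,uv,z):
    c,d=rays(f,uv); return (c+d*((z-c[2])/d[:,2])[:,None])[:,:2]
def proj(f,X):
    rv,_=cv2.Rodrigues(f['R']); return cv2.projectPoints(np.asarray(X,float).reshape(-1,1,3),rv,f['t'],f['mtx'],np.array([f['k1'],0,0,0.]))[0][:,0]
def amber(img):
    b,g,r=[img[...,i].astype(int) for i in range(3)]
    return ((r-b>25)&(r>1.7*b)).astype(np.uint8)*255
def dark(img):
    return ((img.max(2)<85)&(amber(img)==0)).astype(np.uint8)*255
def blobs(m,lo=60):
    n,l,s,c=cv2.connectedComponentsWithStats(m)
    return [(c[i],s[i],(l==i)) for i in range(1,n) if s[i,4]>lo]
E
python3 - <<'E'
from workcell import bot
from h import *
F={n:bot.grab_frame(n) for n in ('scene','side')}
import pickle; pickle.dump(F,open('f0.pkl','wb'))
for n,f in F.items():
    for nm,m in (('amber',amber(f['pixels'])),('dark',dark(f['pixels']))):
        for c,s,l in blobs(m):
            print(n,nm,c.round(1),s,onplane(f,[c],.03 if nm=='amber' else .01)[0].round(3))
E
```

```text
scene amber [359.  183.1] [354 171  10  25 178] [0.605 0.275]
scene amber [191.9 230.9] [182 216  21  31 493] [ 0.458 -0.261]
scene amber [279.  232.3] [265 218  29  30 651] [ 0.62  -0.077]
scene amber [222.9 269.9] [212 254  23  33 543] [ 0.638 -0.282]
scene dark [192.4  59.2] [    0     0   462   185 43971] [-0.682  0.457]
scene dark [317.5  50.4] [314  42  10  21  99] [-0.37   1.041]
scene dark [476.4 119.5] [459 113  35  14 157] [0.597 1.034]
scene dark [473.1 130.4] [449 124  47  14  99] [0.639 0.936]
scene dark [525.6 212.7] [ 496  154   64  117 1506] [1.04  0.601]
scene dark [327.5 170.2] [315 162  26  17 288] [0.468 0.27 ]
scene dark [287. 189.] [270 179  35  21 406] [0.461 0.093]
scene dark [248.4 214. ] [236 205  26  19 390] [ 0.482 -0.079]
scene dark [324.5 212. ] [317 206  16  13 184] [0.622 0.104]
scene dark [364.9 268.1] [ 296  216  141  107 6348] [0.859 0.02 ]
scene dark [333.9 347.8] [ 222  227  251  193 1309] [ 0.982 -0.223]
scene dark [425.9 305.2] [395 279  62  55 100] [1.046 0.04 ]
side amber [362.8   2.3] [300   0 117   7 616] [ 0.546 -2.305]
side amber [477.1   
[... 223 characters left out ...]
 -0.089]
side amber [216.2 274.1] [208 254  18  40 558] [0.622 0.25 ]
side dark [127.6  29.8] [  86    0  115   68 1713] [ 1.736 -1.597]
side dark [471.7 103.7] [  303     0   257   278 31361] [ 0.03  -0.834]
side dark [445.5  79.3] [423  72  47  14 470] [ 0.111 -1.077]
side dark [314.3 143. ] [292 140  41   7 105] [ 0.528 -0.427]
side dark [146.8 227.1] [  85  172  122  108 6384] [0.852 0.094]
side dark [309.9 206.2] [295 196  31  22 548] [ 0.48 -0.07]
side dark [236.5 242.1] [225 233  24  19 374] [0.621 0.111]
side dark [305.9 247.5] [283 237  47  22 899] [0.46 0.1 ]
side dark [499.5 275.3] [449 238 111  54 465] [0.045 0.117]
side dark [286.3 300.5] [ 263  282   47   38 1087] [0.468 0.278]
```

Emit:
step_arm:
  plan:
    - [[2, 4, 0, 0], [6, 10, 0, -0.08], [9, 14, 0, -0.16], [12, 18, 0, -0.24], [14, 22, 0, -0.32], [17, 26, 0, -0.38], [19, 30, 0, -0.38], [21, 34, 0, -0.38], [23, 38, 0, -0.38], [25, 42, 0, -0.38], [27, 45, 0, -0.38], [28, 46, 0, -0.38]]

```text
clock: 1.25
position: [0.4917, -0.1513, 0.4047]
tool_rot: [-3.141, 0.0, -1.57]
force: [1.3, -0.1, 0.1]
grip_width: 0.0852
```

Run:
```python
from workcell import bot
from h import *
import pickle
s=bot.observe();print(s['clock'],s['position'],s['tool_rot'],s['qpos'])
f=bot.grab_frame('wrist');pickle.dump(f,open('w1.pkl','wb'));cv2.imwrite('pics/w1.png',f['pixels']);print(-f['R'].T@f['t'])
```

```text
1.25 [ 0.49167638 -0.15133935  0.40465959] [-3.14142724e+00  4.10884372e-04 -1.57008774e+00] [ 0.26612396  0.34794595 -0.10557422  1.88472453  0.04493921  0.9111026
 -1.43080462]
[ 0.56123714 -0.1499688   0.37293031]
```

View pics/w1.png

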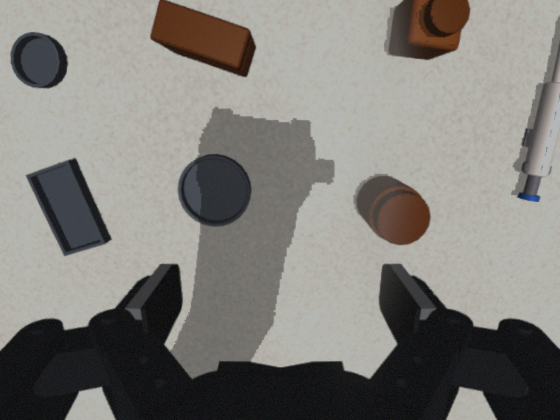

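Emit:
step_arm:
  plan:
    - [[2, 3, 0, 0], [4, 6, 0, 0], [6, 9, 0, 0], [8, 12, 0, 0], [8, 15, 0, 0], [8, 18, 0, 0], [8, 20, 0, 0], [8, 22, 0, 0], [8, 22, 0, 0]]

```text
clock: 2.05
position: [0.5754, 0.0801, 0.4046]
tool_rot: [-3.139, 0.005, -1.557]
force: [0.1, -0.5, -0.1]
grip_width: 0.0851
```

Run:
```python
from workcell import bot
from h import *
import pickle
s=bot.observe();print(s['clock'],s['position'],s['tool_rot'],s['qd'])
f=bot.grab_frame('wrist');pickle.dump(f,open('w2.pkl','wb'));cv2.imwrite('pics/w2.png',f['pixels']);print(-f['R'].T@f['t'])
```

```text
2.05 [0.57539759 0.08009541 0.40456913] [-3.1393864   0.0054846  -1.55737306] [ 0.04706206 -0.00751923  0.03363739  0.0107318   0.00412756 -0.00131632
  0.05869138]
[0.64499173 0.08249825 0.37295262]
```

View pics/w2.png

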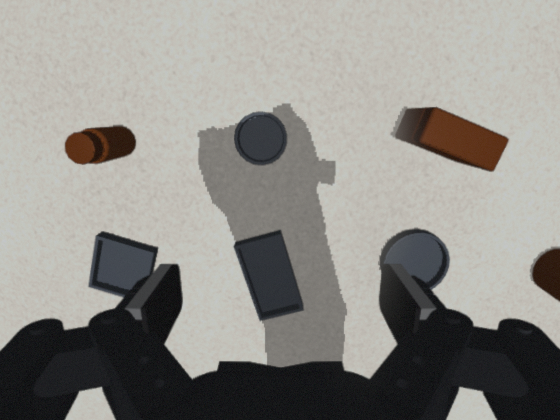

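```bash
cat > m.py <<'E'
import pickle
from h import *
F=pickle.load(open('f0.pkl','rb'));F['w1']=pickle.load(open('w1.pkl','rb'));F['w2']=pickle.load(open('w2.pkl','rb'))
def lines(f,l):
    v,u=np.nonzero(l); c,d=rays(f,np.c_[u,v]); a=np.arctan2(d[:,1],d[:,0]); 
    m=np.arctan2(np.sin(a).mean(),np.cos(a).mean()); a=(a-m+np.pi)%(2*np.pi)-np.pi
    lo,hi=np.sort(a)[[0,-1]]
    return c,m+(lo+hi)/2,hi-lo
objs={'jar':(.46,-.268),'sq':(.643,-.289),'box':(.626,-.083),'vial':(.614,.263)}
res={}
for k,p in objs.items():
    L={}
    for n in ('scene','side'):
        f=F[n]; b=[x for x in blobs(amber(f['pixels'])) ]
        q=proj(f,[[*p,.035]])[0]
        x=min(b,key=lambda x:np.hypot(*(x[0]-q)))
        c,a,w=lines(f,x[2]); L[n]=(c,a,w,x[2])
    A=np.array([[-np.sin(L[n][1]),np.cos(L[n][1])] for n in L]); bb=[A[i]@L[n][0][:2] for i,n in enumerate(L)]
    xy=np.linalg.solve(A,bb); out=[]
    for n in L:
        c,a,w,l=L[n]; v,u=np.nonzero(l); _,d=rays(F[n],np.c_[u,v]); R=np.hypot(*(xy-c[:2])); 
        el=c[2]+R*d[:,2]/np.hypot(d[:,0],d[:,1]); out+= [round(R*w*1000,1),(el.min()*1000).round(),(el.max()*1000).round()]
    print(k,xy.round(4),'width, zlo, zhi at axis distance',out)
for k,p in {'jd':(.481,-.075),'od':(.46,.097),'sd':(.468,.274),'vd':(.622,.108)}.items():
    for n,f in F.items():
        m=dark(f['pixels']); q=proj(f,[[*p,.008]])[0]
        b=[x for x in blobs(m) if np.hypot(*(x[0]-q))<25 and x[1][4]<8000]
        if not b: print(k,n,'none'); continue
        x=b[0]; v,u=np.nonzero(x[2]); P=onplane(f,np.c_[u,v],.008).astype(np.float32)
        (cx,cy),(w,h),an=cv2.minAreaRect(P*1000); print(k,n,round(cx,1),round(cy,1),round(w,1),round(h,1),round(an,1))
E
python3 m.py
```

```text
jar [ 0.4689 -0.2668] width, zlo, zhi at axis distance [np.float64(50.6), np.float64(-17.0), np.float64(94.0), np.float64(56.4), np.float64(-15.0), np.float64(84.0)]
sq [ 0.6454 -0.286 ] width, zlo, zhi at axis distance [np.float64(53.3), np.float64(-21.0), np.float64(96.0), np.float64(55.7), np.float64(-11.0), np.float64(87.0)]
box [ 0.6309 -0.0862] width, zlo, zhi at axis distance [np.float64(76.8), np.float64(-13.0), np.float64(95.0), np.float64(70.1), np.float64(-27.0), np.float64(88.0)]
vial [0.6192 0.2566] width, zlo, zhi at axis distance [np.float64(24.3), np.float64(-1.0), np.float64(93.0), np.float64(31.5), np.float64(-17.0), np.float64(88.0)]
jd scene 479.3 -76.7 74.5 86.1 53.4
jd side 480.6 -73.5 76.9 97.7 10.6
jd w1 480.2 -78.0 79.4 80.7 42.0
jd w2 none
od scene 457.6 95.2 106.2 66.0 16.5
od side 460.6 97.0 103.5 74.1 16.9
od w1 459.4 94.9 102.1 66.1 16.9
od w2 459.0 95.0 108.9 57.7 16.9
sd scene 465.7 272.5 74.2 80.2 74.1
sd side 468.5 274.7 83.1 77.3 73.6
sd w1 none
sd w2 none
vd scene 619.8 105.8 46.0 59.3 45.9
vd side 622.2 107.2 53.8 70.5 15.4
vd w1 621.3 105.1 63.7 54.8 87.6
vd w2 619.5 105.7 52.5 55.9 8.0
```

Run:
```python
import cv2,pickle
a=pickle.load(open('w1.pkl','rb'))['pixels'];b=pickle.load(open('w2.pkl','rb'))['pixels']
r=lambda i,x,y:cv2.resize(i[y:y+100,x:x+130],None,fx=3,fy=3,interpolation=cv2.INTER_CUBIC)
import numpy as np
cv2.imwrite('pics/c1.png',np.vstack([np.hstack([r(a,140,0),r(b,390,90)]),np.hstack([r(a,390,0),r(b,40,100)])]))
```

```text
(no output)
```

View pics/c1.png

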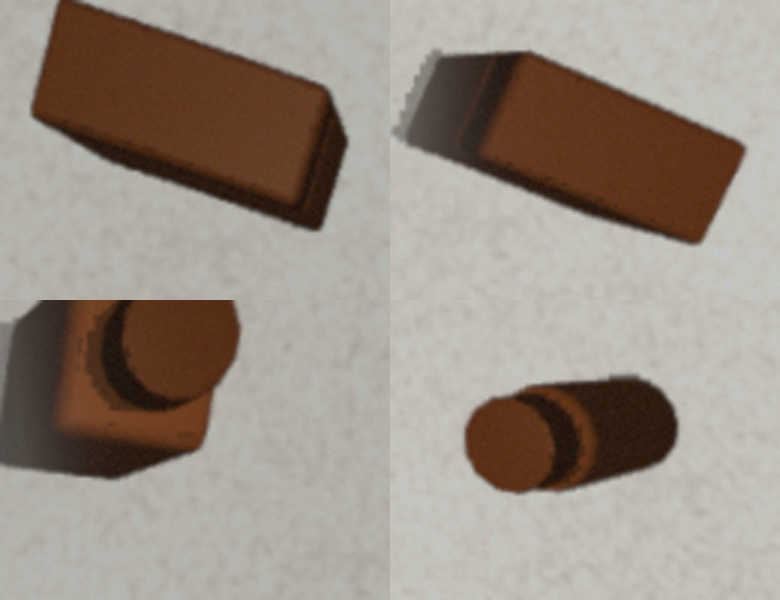

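Run:
```python
import pickle
from h import *
a=pickle.load(open('w1.pkl','rb'));b=pickle.load(open('w2.pkl','rb'))
def tri(p,q):
    c1,d1=rays(a,p);c2,d2=rays(b,q);o=[]
    for u,v in zip(d1,d2):
        A=np.c_[u,-v];t=np.linalg.lstsq(A,c2-c1,rcond=None)[0];o.append(((c1+u*t[0])+(c2+v*t[1]))/2)
    return np.array(o)
p=[(160.7,0),(248.7,29.3),(239.3,68.7),(151,39)];q=[(436,107.3),(508.3,139.3),(492.3,170.7),(420.7,141.7)]
T=tri(p,q);print(T.round(4),T.mean(0))
for f,x in((a,p),(b,q)):
    P=onplane(f,x,.072);e=P[1]-P[0]+P[2]-P[3];print(P.mean(0),np.degrees(np.arctan2(e[1],e[0])),np.hypot(*e)/2)
print('vialcap',onplane(b,[(80,148.3)],.084),'sqcap',onplane(a,[(450.3,16.7)],.084))
e=onplane(a,[(409,44),(456.7,50.7)],.062);print('sq edge',e,np.degrees(np.arctan2(*(e[1]-e[0])[::-1])))
print('jarlid',onplane(a,[(402,214)],.076))
# oblong dock rim corners
print(tri([(28,176),(75,158),(110,240),(65,255)],[(235,242),(281,231),(303,309),(262,320)]).round(4))
```

```text
[[ 0.6547 -0.0514  0.0702]
 [ 0.63   -0.1234  0.0703]
 [ 0.5998 -0.1147  0.067 ]
 [ 0.6246 -0.0412  0.0699]] [ 0.62727348 -0.08266829  0.06934377]
[ 0.62657269 -0.08312386] -108.554668649912 0.07650051288935787
[ 0.62769239 -0.081229  ] -109.1523814168357 0.0753305868812687
vialcap [[0.61682084 0.25893281]] sqcap [[ 0.63949191 -0.28496255]]
sq edge [[ 0.62192205 -0.26049906]
 [ 0.61789053 -0.30366772]] -95.33538086062396
jarlid [[ 0.47325087 -0.26238026]]
[[0.5006 0.136  0.0098]
 [0.516  0.082  0.0026]
 [0.4177 0.0529 0.0068]
 [0.4052 0.1038 0.0177]]
```

Emit:
step_arm:
  plan:
    - [[1, 3, -1, 0.05], [2, 6, -3, 0.1], [3, 9, -5, 0.15], [4, 12, -7, 0.2], [4.3, 15, -8, 0.25], [4.3, 17, -8, 0.3], [4.3, 17.7, -8, 0.3], [4.3, 17.7, -8, 0.3], [4.3, 17.7, -8, 0.3]]

```text
clock: 2.85
position: [0.6188, 0.2536, 0.3254]
tool_rot: [-3.139, 0.003, -1.26]
force: [0.7, -1.2, 0.1]
grip_width: 0.0852
```

Run:
```python
from workcell import bot
from h import *
import pickle
s=bot.observe();print(s['clock'],s['position'],s['tool_rot'],s['qd'].round(2))
f=bot.grab_frame('wrist');pickle.dump(f,open('w3.pkl','wb'));cv2.imwrite('pics/w3.png',f['pixels']);print(-f['R'].T@f['t'])
for c,st,l in blobs(amber(f['pixels']))+blobs(dark(f['pixels'])): print(c,st)
```

```text
2.85 [0.61883328 0.25363642 0.32544046] [-3.13857219  0.00349891 -1.26043063] [ 0.02 -0.01  0.01  0.01  0.   -0.   -0.  ]
[0.68510639 0.27625774 0.29387664]
[273.62995392 212.54101382] [ 251  180   45   64 2170]
[478.22112573  29.43841374] [  331     0   229    91 10944]
[ 74.67326733 166.86138614] [ 71 114   9 107 202]
[278.39393939 191.86868687] [254 179  43  39  99]
[273.3030303  204.63636364] [257 200  34  12  99]
[436.99166088 243.55872133] [ 405  214   65   60 2878]
[276.72174986 362.92239269] [    0   264   560   156 53513]
```

View pics/w3.png

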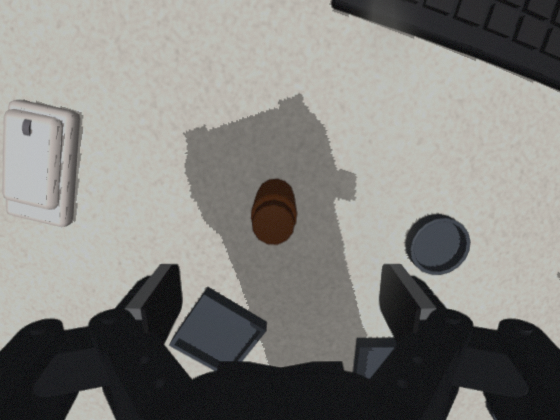

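Run:
```python
import pickle
from h import *
f=pickle.load(open('w3.pkl','rb'))
print(onplane(f,[(273.5,222)],.084))
a=pickle.load(open('w2.pkl','rb'))
# cap height from two views
c1,d1=rays(a,[(80,148.3)]);c2,d2=rays(f,[(273.5,222)])
t=np.linalg.lstsq(np.c_[d1[0],-d2[0]],c2-c1,rcond=None)[0];print(c1+d1[0]*t[0],c2+d2[0]*t[1])
m=dark(f['pixels']);x=[b for b in blobs(m) if abs(b[0][0]-437)<5][0];v,u=np.nonzero(x[2]);P=onplane(f,np.c_[u,v],.008).astype(np.float32)
print(cv2.minAreaRect(P*1000))
cv2.imwrite('pics/c3.png',cv2.resize(f['pixels'][275:385,150:290],None,fx=5,fy=5,interpolation=2))
```

```text
[[0.61965619 0.26084257]]
[0.61646983 0.26113119 0.08039963] [0.6183629  0.26053797 0.07985285]
((621.553955078125, 105.85061645507812), (63.02920150756836, 54.12971115112305), 68.74728393554688)
```

View pics/c3.png

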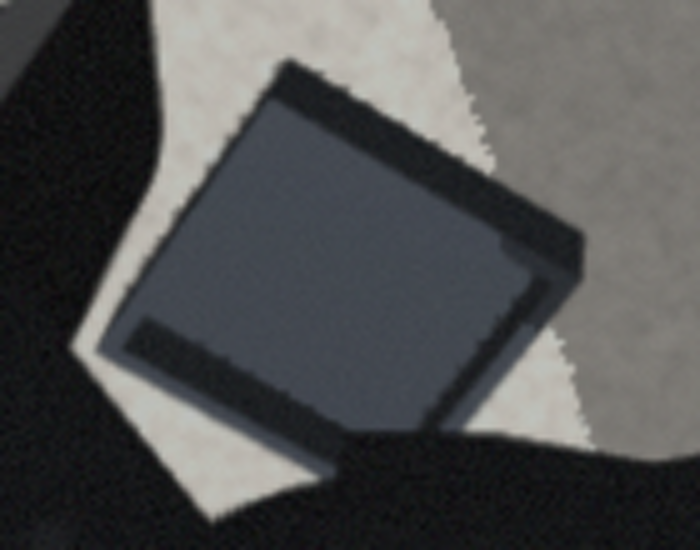

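Emit:
step_arm:
  plan:
    - [[0, 0.65, -2, 0], [0, 0.65, -4.5, 0], [0, 0.65, -7, 0], [0, 0.65, -9.5, 0], [0, 0.65, -11.5, 0], [0, 0.65, -12.3, 0], [0, 0.65, -12.7, 0], [0, 0.65, -12.7, 0], [0, 0.65, -12.7, 0]]
  jaw: 0
  force: 40

```text
clock: 3.65
position: [0.6195, 0.2592, 0.1998]
tool_rot: [-3.137, 0.003, -1.262]
force: [0.1, -0.7, 0.5]
grip_width: 0.0854
```

Emit:
step_arm:
  plan:
    - [[0, 0, 0, 0], [0, 0, 0, 0], [0, 0, 0, 0], [0, 0, 0, 0], [0, 0, 0, 0], [0, 0, 0, 0], [0, 0, 0, 0], [0, 0, 0, 0], [0, 0, 0, 0], [0, 0, 0, 0], [0, 0, 0, 0], [0, 0, 0, 0]]
  jaw: 1
  force: 40

```text
clock: 4.65
position: [0.6196, 0.2594, 0.2004]
tool_rot: [-3.136, 0.003, -1.262]
force: [-1.8, 0.2, 6.2]
grip_width: 0.033
```

```bash
cat > snap.py <<'E'
import sys,pickle
from workcell import bot
from h import *
t=sys.argv[1]; s=bot.observe();print(s['clock'],s['position'].round(4),s['tool_rot'].round(3),s['grip_width'],s['force'].round(1),s['qpos'].round(2))
ims=[]
for n in sys.argv[2:]:
    f=bot.grab_frame(n);pickle.dump(f,open(f'{t}_{n}.pkl','wb'));cv2.imwrite(f'pics/{t}_{n}.png',f['pixels'])
E
python3 snap.py g1 side
```

```text
4.65 [0.6196 0.2594 0.2004] [-3.136e+00  3.000e-03 -1.262e+00] 0.03299909463756033 [-1.8  0.2  6.2] [-0.36  0.84 -0.2   1.59  0.22  0.73 -1.92]
```

View pics/g1_side.png

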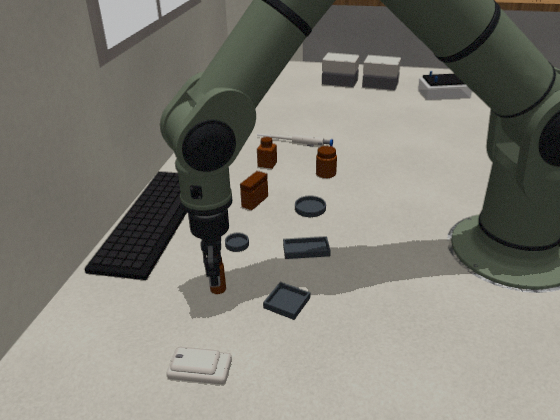

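Emit:
step_arm:
  plan:
    - [[0, 0, 0.5, 0], [0, 0, 1.5, 0], [0, 0, 2.5, 0], [0, -1, 3, 0], [0, -2.5, 3, 0], [0, -4.5, 3, 0], [0, -6.5, 3, 0], [0, -8.5, 3, 0], [0, -10.5, 3, 0], [0.1, -12.5, 3, 0], [0.1, -14, 3, 0], [0.1, -15, 3, 0]]

```text
clock: 5.7
position: [0.6206, 0.1061, 0.2304]
tool_rot: [-3.137, 0.002, -1.264]
force: [0.2, -0.1, -0.5]
grip_width: 0.0334
```

Emit:
step_arm:
  plan:
    - [[0, 0, 0, 0], [0, 0, 0, 0], [0, 0, 0, 0]]

```text
clock: 5.95
position: [0.6205, 0.1069, 0.2304]
tool_rot: [-3.137, 0.003, -1.264]
force: [-0.5, 1.8, -0.5]
grip_width: 0.0325
```

```bash
python3 snap.py p1 side scene wrist
```

```text
5.95 [0.6205 0.1069 0.2304] [-3.137e+00  3.000e-03 -1.264e+00] 0.032533993701267624 [-0.5  1.8 -0.5] [-0.12  0.75 -0.22  1.7   0.22  0.71 -1.71]
```

View pics/p1_wrist.png

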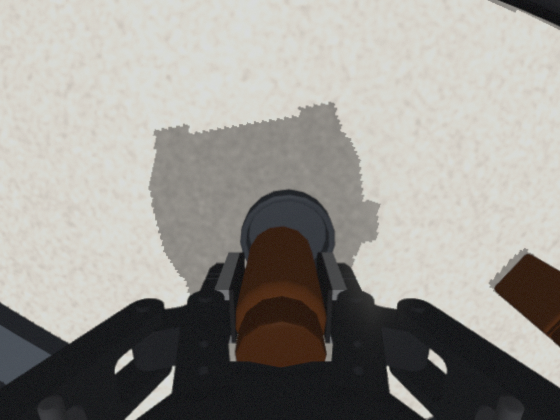

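View pics/p1_side.png

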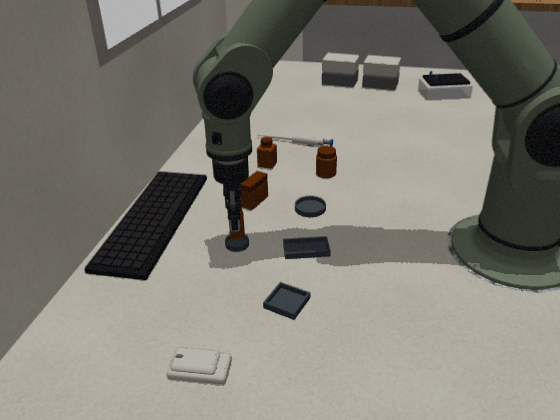

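Run:
```python
import pickle
from h import *
f=pickle.load(open('p1_wrist.pkl','rb'))
print('cam',-f['R'].T@f['t'])
print('dock L,R,top',onplane(f,[(242,235),(334,235),(288,190)],.016).round(4))
print('vial bottom L,R,top',onplane(f,[(248,245),(321,245),(281,226)],.03).round(4))
print(proj(f,[[.6206,.1055,.004],[.6206,.1069,.03]]))
cv2.imwrite('pics/c4.png',cv2.resize(f['pixels'][170:370,200:370],None,fx=3.5,fy=3,interpolation=2))
```

```text
cam [0.68682488 0.12982563 0.19893891]
dock L,R,top [[0.6171 0.1315]
 [0.6332 0.081 ]
 [0.6503 0.1144]]
vial bottom L,R,top [[0.618  0.1267]
 [0.6299 0.0895]
 [0.6336 0.1131]]
[[286.50713973 235.45328169]
 [284.70663841 251.16181891]]
```

View pics/c4.png

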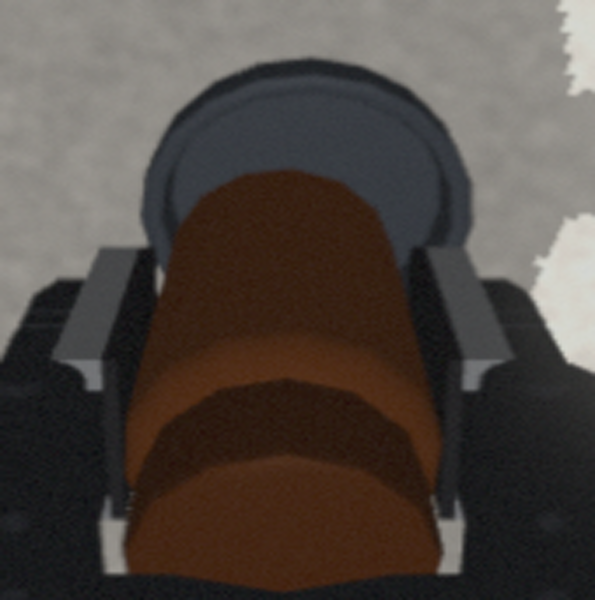

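Run:
```python
import pickle
from h import *
f=pickle.load(open('p1_wrist.pkl','rb'));u=np.array([.95,.31])
print(onplane(f,[(287,196.5)],.016)-.028*u, onplane(f,[(287,190)],.0)-.028*u)
print(onplane(f,[(281,226.5)],.03)-.017*u)
```

```text
[[0.62002212 0.10513783]] [[0.6203272  0.10497641]]
[[0.617159   0.10777907]]
```

Emit:
step_arm:
  plan:
    - [[0.2, -0.2, 0, 0], [0.2, -0.2, -0.3, 0], [0.2, -0.2, -0.9, 0], [0.2, -0.2, -1.4, 0], [0.2, -0.2, -1.9, 0], [0.2, -0.2, -2.2, 0], [0.2, -0.2, -2.4, 0], [0.2, -0.2, -2.5, 0], [0.2, -0.2, -2.55, 0], [0.2, -0.2, -2.6, 0], [0.2, -0.2, -2.6, 0]]

```text
clock: 7.02
position: [0.6225, 0.1053, 0.2045]
tool_rot: [-3.137, 0.003, -1.263]
force: [0.0, -0.4, -1.1]
grip_width: 0.0328
```

```bash
python3 snap.py p2 side
```

```text
7.0167 [0.6225 0.1053 0.2045] [-3.137e+00  3.000e-03 -1.263e+00] 0.03283351312570058 [ 0.  -0.4 -1.1] [-0.12  0.79 -0.21  1.7   0.24  0.67 -1.72]
```

View pics/p2_side.png

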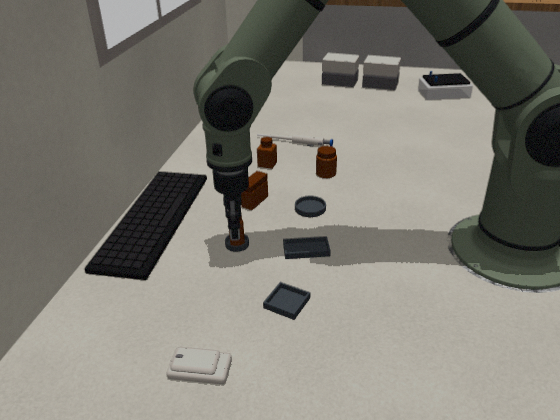

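Emit:
step_arm:
  plan:
    - [[0, 0, -0.05, 0], [0, 0, -0.1, 0], [0, 0, -0.1, 0]]

```text
clock: 7.32
position: [0.6226, 0.1054, 0.2043]
tool_rot: [-3.136, 0.002, -1.263]
force: [-5.0, -1.1, 12.2]
grip_width: 0.0329
```

Emit:
step_arm:
  plan:
    - [[0, 0, -0.05, 0], [0, 0, -0.1, 0], [0, 0, -0.1, 0]]

```text
clock: 7.57
position: [0.6226, 0.1054, 0.2043]
tool_rot: [-3.136, 0.002, -1.263]
force: [-6.6, -0.8, 16.1]
grip_width: 0.0329
```

Emit:
step_arm:
  plan:
    - [[0, 0, 0.05, 0], [0, 0, 0.05, 0], [0, 0, 0.05, 0], [0, 0, 0.05, 0], [0, 0, 0.05, 0], [0, 0, 0.05, 0], [0, 0, 0.05, 0], [0, 0, 0.05, 0]]
  jaw: 0

```text
clock: 8.23
position: [0.6226, 0.1054, 0.2047]
tool_rot: [-3.136, 0.002, -1.263]
force: [-0.5, -0.6, -0.6]
grip_width: 0.0854
```

Emit:
step_arm:
  plan:
    - [[0, 0, 1, 0], [0, 0, 3, 0], [0, 0, 6, 0], [0, 0, 9, 0], [0, 0, 11, 0], [0, 0, 12, 0], [0, 0, 12, 0]]

```text
clock: 8.82
position: [0.623, 0.1055, 0.3276]
tool_rot: [-3.132, 0.002, -1.263]
force: [-0.3, -0.5, -1.3]
grip_width: 0.085
```

```bash
python3 snap.py p3 wrist side
```

```text
8.8167 [0.623  0.1055 0.3276] [-3.132e+00  2.000e-03 -1.263e+00] 0.08503124475836961 [-0.3 -0.5 -1.3] [-0.1   0.62 -0.25  1.65  0.18  0.89 -1.68]
```

View pics/p3_wrist.png

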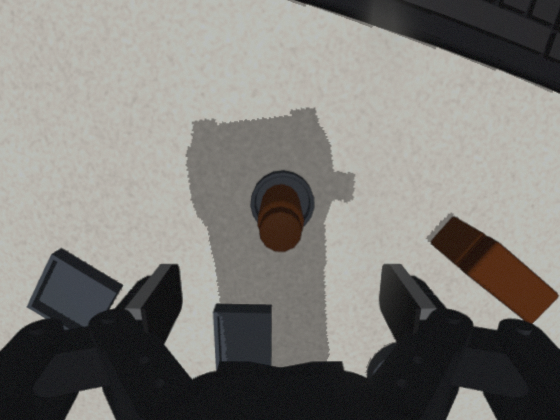

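Emit:
step_arm:
  plan:
    - [[0, -2, 0, 0.1], [0, -4, 0, 0.2], [0, -7, 0, 0.3], [0, -9, 0, 0.4], [0, -12, 0, 0.5], [0.4, -15, 0, 0.6], [0.4, -17, 0, 0.7], [0.4, -18.85, 0, 0.8], [0.4, -18.85, 0, 0.9], [0.4, -18.85, 0, 0.93], [0.4, -18.85, 0, 0.93], [0.4, -18.85, 0, 0.93]]

```text
clock: 9.92
position: [0.6261, -0.0831, 0.3232]
tool_rot: [-3.136, 0.004, -0.335]
force: [0.1, -0.3, -0.4]
grip_width: 0.0857
```

```bash
python3 snap.py b1 wrist
```

```text
9.9167 [ 0.6261 -0.0831  0.3232] [-3.136  0.004 -0.335] 0.08568104753591556 [ 0.1 -0.3 -0.4] [ 0.35  0.66 -0.48  1.64  0.35  0.93 -0.58]
```

View pics/b1_wrist.png

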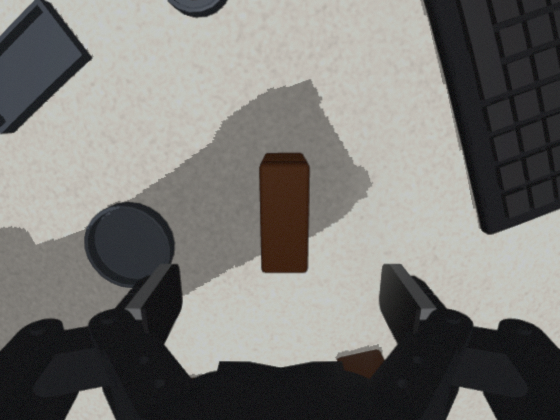

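Run:
```python
import pickle
from h import *
f=pickle.load(open('b1_wrist.pkl','rb'))
P=onplane(f,[(260,164),(308,164),(307,272),(263,272)],.072);print(P.round(4),P.mean(0))
e=P[0]+P[1]-P[2]-P[3];print(np.arctan2(e[1],e[0]),np.hypot(*e)/2)
m=dark(f['pixels'])
for b in blobs(m):
    if 100<b[0][0]<160 and b[1][4]>1000: print(b[0],b[1])
print('jd L,R',onplane(f,[(85,242),(174,242)],.01).mean(0))
```

```text
[[ 0.6258 -0.0397]
 [ 0.6554 -0.0499]
 [ 0.631  -0.123 ]
 [ 0.6013 -0.1128]] [ 0.62837773 -0.08134357]
1.2488910644101054 0.07705658914165651
jd L,R [ 0.48253537 -0.07316345]
```

Emit:
step_arm:
  plan:
    - [[0.2, 0.1, -2, 0.01], [0.2, 0.1, -4.5, 0.01], [0.2, 0.1, -7, 0.01], [0.2, 0.1, -9.5, 0.01], [0.2, 0.1, -11.5, 0.01], [0.2, 0.1, -12.1, 0.01], [0.2, 0.1, -12.3, 0.01], [0.2, 0.1, -12.3, 0.01], [0.2, 0.1, -12.3, 0.01]]

```text
clock: 10.72
position: [0.6286, -0.0818, 0.2017]
tool_rot: [-3.136, 0.002, -0.325]
force: [-0.3, 1.2, -0.1]
grip_width: 0.0856
```

Emit:
step_arm:
  plan:
    - [[0, 0, 0, 0], [0, 0, 0, 0], [0, 0, 0, 0], [0, 0, 0, 0], [0, 0, 0, 0], [0, 0, 0, 0], [0, 0, 0, 0], [0, 0, 0, 0], [0, 0, 0, 0], [0, 0, 0, 0], [0, 0, 0, 0], [0, 0, 0, 0]]
  jaw: 1
  force: 50

```text
clock: 11.72
position: [0.6288, -0.0819, 0.2022]
tool_rot: [-3.136, 0.002, -0.325]
force: [-1.0, -1.0, 6.9]
grip_width: 0.0337
```

```bash
python3 snap.py b2 wrist side
```

```text
11.7167 [ 0.6288 -0.0819  0.2022] [-3.136e+00  2.000e-03 -3.250e-01] 0.03365149184226446 [-1.  -1.   6.9] [ 0.31  0.82 -0.41  1.68  0.44  0.73 -0.65]
```

View pics/b2_wrist.png

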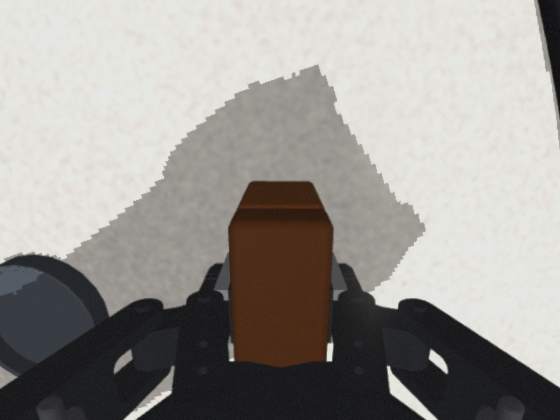

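Emit:
step_arm:
  plan:
    - [[0, 0, 0.5, 0], [0, 0, 1.5, 0], [0, 0, 2.5, 0], [-0.5, 0.5, 3, -0.04], [-2, 2, 3, -0.12], [-3.5, 3.5, 3, -0.22], [-5, 5.2, 3, -0.32], [-6.5, 6.8, 3, -0.42], [-8, 8.4, 3, -0.52], [-9.5, 10, 3, -0.62], [-11, 11.6, 3, -0.72], [-12.5, 13, 3, -0.82]]

```text
clock: 12.82
position: [0.5032, 0.0491, 0.2333]
tool_rot: [-3.134, 0.002, -1.15]
force: [1.2, 0.8, -1.0]
grip_width: 0.0334
```

```bash
python3 snap.py b3
```

```text
12.8167 [0.5032 0.0491 0.2333] [-3.134e+00  2.000e-03 -1.150e+00] 0.03343014625114574 [ 1.2  0.8 -1. ] [-0.07  0.6  -0.2   2.03  0.22  0.52 -1.57]
```

Emit:
step_arm:
  plan:
    - [[-1.2, 1.2, 0, -0.06], [-2.4, 2.5, 0, -0.11], [-3.4, 3.6, 0, -0.127], [-4.1, 4.3, 0, -0.127], [-4.4, 4.6, 0, -0.127], [-4.4, 4.6, 0, -0.127], [-4.4, 4.6, 0, -0.127]]

```text
clock: 13.4
position: [0.4596, 0.0948, 0.2335]
tool_rot: [-3.134, 0.002, -1.276]
force: [0.6, -0.0, -1.5]
grip_width: 0.0334
```

```bash
python3 snap.py b4 wrist side scene
python3 - <<'E'
import cv2
a=cv2.imread('pics/b4_side.png')[180:300,220:380];b=cv2.imread('pics/b4_scene.png')[120:240,200:360]
import numpy as np
cv2.imwrite('pics/b4c.png',np.hstack([cv2.resize(x,(400,300),interpolation=2) for x in(a,b)]))
E
```

```text
13.4 [0.4596 0.0948 0.2335] [-3.134e+00  2.000e-03 -1.276e+00] 0.03340085213788582 [ 0.6 -0.  -1.5] [-0.21  0.57 -0.15  2.13  0.18  0.45 -1.78]
```

View pics/b4_wrist.png

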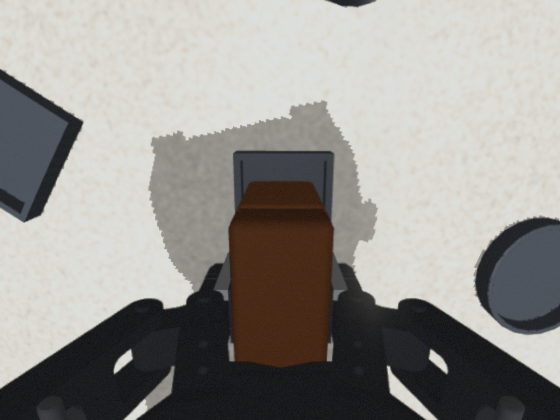

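View pics/b4c.png

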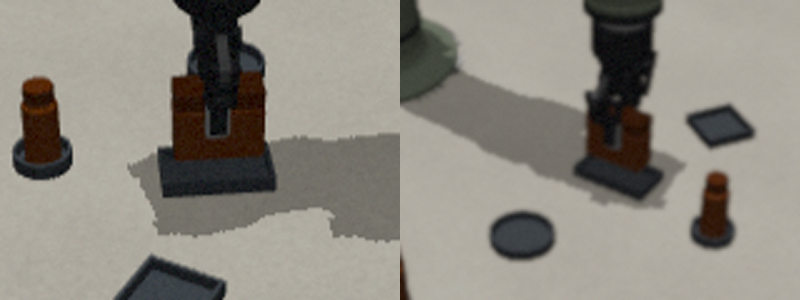

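Run:
```python
import pickle
from h import *
f=pickle.load(open('b4_wrist.pkl','rb'))
u=np.array([np.cos(.295),np.sin(.295)])
D=onplane(f,[(235,153),(333,153)],.016);B=onplane(f,[(248,182),(316,182)],.031)
print(D,np.hypot(*(D[1]-D[0])),D.mean(0)-u*.051); print(B,np.hypot(*(B[1]-B[0])),B.mean(0)-u*.04)
```

```text
[[0.50098075 0.13504711]
 [0.51663802 0.08360069]] 0.053776245788939275 [0.46001247 0.09449616]
[[0.49060938 0.12326548]
 [0.50080724 0.08975838]] 0.035024596194972196 [0.45743623 0.09488234]
```

Emit:
step_arm:
  plan:
    - [[0.2, 0, 0, 0], [0.2, 0, -0.3, 0], [0.2, 0, -0.9, 0], [0.2, 0, -1.4, 0], [0.2, 0, -1.9, 0], [0.2, 0, -2.2, 0], [0.2, 0, -2.4, 0], [0.2, 0, -2.55, 0], [0.2, 0, -2.65, 0], [0.2, 0, -2.7, 0], [0.2, 0, -2.75, 0], [0.2, 0, -2.8, 0]]

```text
clock: 14.55
position: [0.4616, 0.0945, 0.206]
tool_rot: [-3.134, 0.001, -1.278]
force: [-8.6, -0.8, 38.6]
grip_width: 0.0332
```

Emit:
step_arm:
  plan:
    - [[0, 0, -0.05, 0], [0, 0, -0.05, 0]]

```text
clock: 14.72
position: [0.4616, 0.0945, 0.2061]
tool_rot: [-3.133, 0.001, -1.278]
force: [-3.0, -0.6, 13.2]
grip_width: 0.0337
```

Emit:
step_arm:
  plan:
    - [[0, 0, 0.05, 0], [0, 0, 0.05, 0], [0, 0, 0.05, 0], [0, 0, 0.05, 0], [0, 0, 0.05, 0], [0, 0, 0.05, 0], [0, 0, 0.05, 0], [0, 0, 0.05, 0]]
  jaw: 0

```text
clock: 15.38
position: [0.4616, 0.0946, 0.2065]
tool_rot: [-3.134, 0.001, -1.278]
force: [1.1, 0.5, -0.2]
grip_width: 0.0853
```

Emit:
step_arm:
  plan:
    - [[0, 0, 1, 0], [0, 0, 3, 0], [0, 0, 6, 0], [0, 0, 9, 0], [0, 0, 11, 0], [0, 0, 12, 0], [0, 0, 12, 0]]

```text
clock: 15.97
position: [0.4619, 0.0946, 0.3289]
tool_rot: [-3.13, 0.001, -1.278]
force: [0.8, -0.6, 0.3]
grip_width: 0.0853
```

```bash
python3 snap.py b5 wrist
```

```text
15.9667 [0.4619 0.0946 0.3289] [-3.130e+00  1.000e-03 -1.278e+00] 0.08527756842095441 [ 0.8 -0.6  0.3] [-0.17  0.39 -0.2   2.06  0.12  0.68 -1.72]
```

View pics/b5_wrist.png

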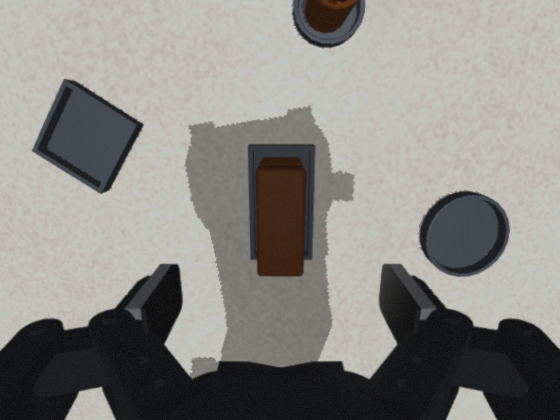

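Run:
```python
import pickle
from h import *
f=pickle.load(open('b5_wrist.pkl','rb'))
for b in blobs(dark(f['pixels']),500):
    v,u=np.nonzero(b[2]);P=onplane(f,np.c_[u,v],.008).astype(np.float32)*1000
    print(b[0],b[1],cv2.minAreaRect(P))
```

```text
[ 83.9432424  136.21056758] [  34   80  109  113 6378] ((467.1575622558594, 273.5645751953125), (75.89720153808594, 74.13727569580078), 73.41971588134766)
[282.12800875 186.76477024] [ 248  144   67  131 2742] ((451.4363098144531, 92.59446716308594), (120.39375305175781, 56.97317886352539), 16.820775985717773)
[464.05197618 233.10485472] [ 420  191   89   85 5541] ((480.8079833984375, -76.66698455810547), (86.06779479980469, 78.80856323242188), 65.49189758300781)
[279.5448447  366.27318991] [    0   264   560   156 47553] ((302.4433898925781, 50.538055419921875), (209.29666137695312, 675.4727783203125), 16.96898078918457)
```

Emit:
step_arm:
  plan:
    - [[0.3, -3, 0, 0], [0.3, -6.5, 0, 0], [0.5, -10, 0, 0], [0.5, -14, 0, 0], [0.5, -18, 0, 0], [0.5, -22, 0, 0], [0.8, -26, 0, 0], [0.8, -30, 0, 0], [0.8, -33, 0, 0], [0.8, -35.5, 0, 0], [0.8, -35.9, 0, 0], [0.8, -35.9, 0, 0]]

```text
clock: 17.02
position: [0.469, -0.2659, 0.326]
tool_rot: [-3.133, 0.002, -1.28]
force: [-0.3, 1.8, -0.1]
grip_width: 0.085
```

```bash
python3 snap.py j1 wrist
```

```text
17.0167 [ 0.469  -0.2659  0.326 ] [-3.133e+00  2.000e-03 -1.280e+00] 0.08495702967619116 [-0.3  1.8 -0.1] [ 0.51  0.49 -0.14  1.9   0.08  0.75 -0.95]
```

View pics/j1_wrist.png

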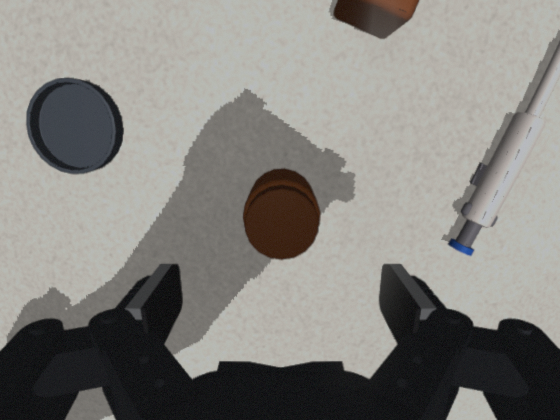

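Run:
```python
import pickle
from h import *
f=pickle.load(open('j1_wrist.pkl','rb'));a=pickle.load(open('w1.pkl','rb'))
print(onplane(f,[(281.5,221),(281.5,260)],.076))
b=[x for x in blobs(amber(a['pixels'])) if abs(x[0][0]-402)<12];print([x[:2] for x in b])
b=[x for x in blobs(dark(f['pixels']),500) if x[0][0]<150][0];v,u=np.nonzero(b[2]);print(cv2.minAreaRect(onplane(f,np.c_[u,v],.008).astype(np.float32)*1000))
c1,d1=rays(a,[(402,215)]);c2,d2=rays(f,[(281.5,221)])
t=np.linalg.lstsq(np.c_[d1[0],-d2[0]],c2-c1,rcond=None)[0];print(c1+d1[0]*t[0],c2+d2[0]*t[1])
```

```text
[[ 0.4707923  -0.26425263]
 [ 0.44334994 -0.27249364]]
[(array([408.01363367, 217.78245406]), array([ 388,  186,   42,   58, 1687], dtype=int32))]
((480.32305908203125, -76.14154815673828), (78.975341796875, 86.6509017944336), 16.030771255493164)
[ 0.47047332 -0.26476903  0.0699541 ] [ 0.46911474 -0.26475827  0.07035702]
```

Emit:
step_arm:
  plan:
    - [[0.1, 0.15, -2, 0], [0.1, 0.15, -4.5, 0], [0.1, 0.15, -7, 0], [0.1, 0.15, -9.5, 0], [0.1, 0.15, -11.5, 0], [0.1, 0.15, -12.3, 0], [0.1, 0.15, -12.6, 0], [0.1, 0.15, -12.6, 0], [0.1, 0.15, -12.6, 0]]

```text
clock: 17.82
position: [0.4707, -0.2626, 0.2011]
tool_rot: [-3.132, 0.002, -1.278]
force: [0.0, 0.2, 0.5]
grip_width: 0.0853
```

Emit:
step_arm:
  plan:
    - [[0, 0, 0, 0], [0, 0, 0, 0], [0, 0, 0, 0], [0, 0, 0, 0], [0, 0, 0, 0], [0, 0, 0, 0], [0, 0, 0, 0], [0, 0, 0, 0], [0, 0, 0, 0], [0, 0, 0, 0]]
  jaw: 1
  force: 50

```text
clock: 18.65
position: [0.471, -0.2628, 0.2023]
tool_rot: [-3.131, 0.001, -1.278]
force: [-2.6, 1.2, 14.8]
grip_width: 0.0566
```

```bash
python3 snap.py j2 wrist side
```

```text
18.65 [ 0.471  -0.2628  0.2023] [-3.131e+00  1.000e-03 -1.278e+00] 0.05658395732180593 [-2.6  1.2 14.8] [ 0.48  0.69 -0.11  1.96  0.13  0.49 -0.99]
```

View pics/j2_wrist.png

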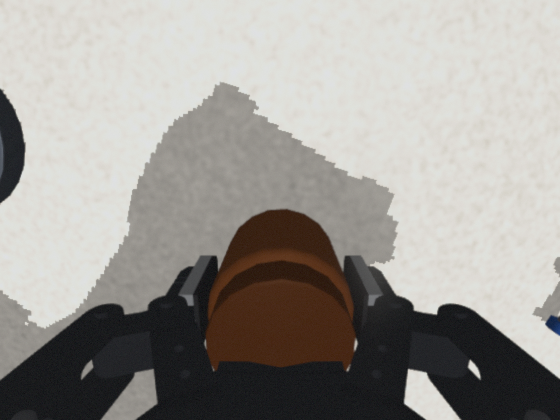

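Emit:
step_arm:
  plan:
    - [[0, 0, 0.5, 0], [0, 0, 1.5, 0], [0, 0, 2.5, 0], [0, 1, 3, 0], [0.2, 3, 3, 0], [0.3, 5.5, 3, 0], [0.4, 8, 3, 0], [0.5, 10.5, 3, 0], [0.7, 13, 3, 0], [0.8, 15.5, 3, 0], [0.9, 17.5, 3, 0], [0.9, 18.5, 3, 0]]

```text
clock: 19.75
position: [0.48, -0.0746, 0.2329]
tool_rot: [-3.13, 0.002, -1.275]
force: [1.0, -0.1, -1.6]
grip_width: 0.0566
```

Emit:
step_arm:
  plan:
    - [[0, 0, 0, 0], [0, 0, 0, 0], [0, 0, 0, 0]]

```text
clock: 20.0
position: [0.48, -0.0755, 0.2331]
tool_rot: [-3.13, 0.001, -1.276]
force: [0.2, 0.1, -1.6]
grip_width: 0.0562
```

```bash
python3 snap.py j3 wrist side
```

```text
20.0 [ 0.48   -0.0755  0.2331] [-3.130e+00  1.000e-03 -1.276e+00] 0.05618081863127369 [ 0.2  0.1 -1.6] [ 0.1   0.58 -0.08  2.09  0.09  0.46 -1.33]
```

View pics/j3_wrist.png

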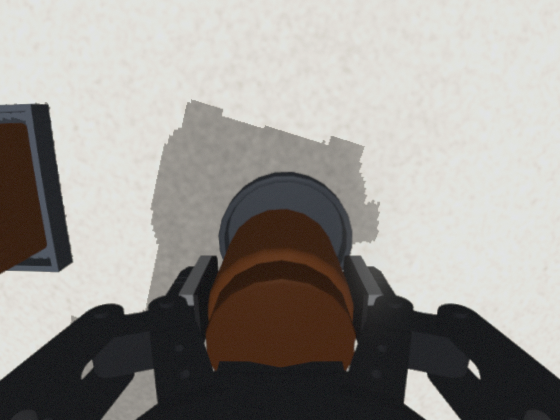

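View pics/j3_side.png

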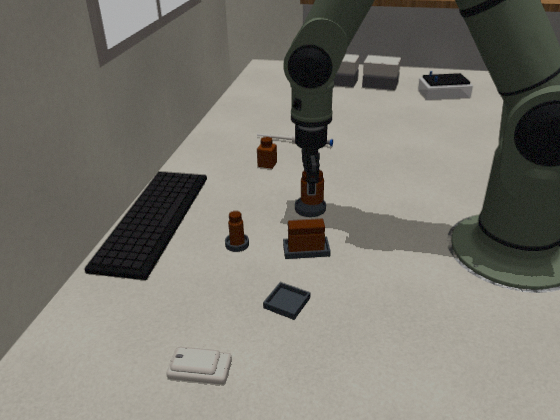

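Run:
```python
import pickle
from h import *
f=pickle.load(open('j3_wrist.pkl','rb'));c=-f['R'].T@f['t'];print(c)
u=c[:2]-[.48,-.0755];u/=np.hypot(*u)
print(onplane(f,[(286,172.5)],0)-.04*u,onplane(f,[(286,178)],.016)-.04*u,onplane(f,[(219.5,232),(352,232)],.016).mean(0))
print(onplane(f,[(282,209.5)],.031)-.029*u)
```

```text
[ 0.54685984 -0.05385028  0.20215119]
[[ 0.47960836 -0.07822787]] [[ 0.47896878 -0.07818445]] [ 0.48662453 -0.07511236]
[[ 0.47525419 -0.07675158]]
```

Emit:
step_arm:
  plan:
    - [[0.2, -0.1, 0, 0], [0.35, -0.15, -0.3, 0], [0.35, -0.15, -0.9, 0], [0.35, -0.15, -1.4, 0], [0.35, -0.15, -1.9, 0], [0.35, -0.15, -2.2, 0], [0.35, -0.15, -2.4, 0], [0.35, -0.15, -2.5, 0], [0.35, -0.15, -2.58, 0], [0.35, -0.15, -2.65, 0], [0.35, -0.15, -2.7, 0]]

```text
clock: 21.02
position: [0.4835, -0.0772, 0.2063]
tool_rot: [-3.13, 0.001, -1.277]
force: [-5.3, 1.1, 21.5]
grip_width: 0.0565
```

Emit:
step_arm:
  plan:
    - [[0, 0, -0.05, 0], [0, 0, -0.05, 0]]

```text
clock: 21.18
position: [0.4835, -0.0772, 0.2063]
tool_rot: [-3.13, 0.001, -1.277]
force: [-3.8, 1.1, 11.2]
grip_width: 0.0566
```

Emit:
step_arm:
  plan:
    - [[0, 0, 0.05, 0], [0, 0, 0.05, 0], [0, 0, 0.05, 0], [0, 0, 0.05, 0], [0, 0, 0.05, 0], [0, 0, 0.05, 0], [0, 0, 0.05, 0], [0, 0, 0.05, 0]]
  jaw: 0

```text
clock: 21.85
position: [0.4835, -0.0772, 0.2068]
tool_rot: [-3.13, 0.001, -1.277]
force: [-0.1, 0.1, -0.2]
grip_width: 0.0852
```

Emit:
step_arm:
  plan:
    - [[0, 0, 1, 0], [0, 0, 3, 0], [0, 0, 6, 0], [0, 0, 9, 0], [0, 0, 11, 0], [0, 0, 12, 0], [0, 0, 12, 0]]

```text
clock: 22.43
position: [0.4838, -0.0773, 0.3292]
tool_rot: [-3.126, -0.0, -1.277]
force: [0.4, -0.7, -0.1]
grip_width: 0.0853
```

```bash
python3 snap.py j4 wrist
```

```text
22.4333 [ 0.4838 -0.0773  0.3292] [-3.126 -0.    -1.277] 0.08534738662940072 [ 0.4 -0.7 -0.1] [ 0.12  0.41 -0.11  2.02  0.06  0.69 -1.3 ]
```

View pics/j4_wrist.png

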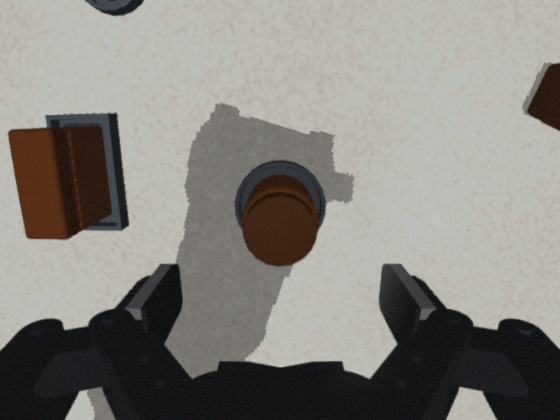

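Emit:
step_arm:
  plan:
    - [[1, -1.5, 0, 0.1], [3, -4, 0, 0.2], [5, -6.5, 0, 0.3], [7, -9, 0, 0.4], [9, -11.5, 0, 0.5], [11, -14, 0, 0.6], [12.5, -16.5, 0, 0.7], [14, -19, 0, 0.8], [15.5, -20.5, 0, 0.9], [15.8, -20.9, 0, 1.0], [15.8, -20.9, 0, 1.1], [15.8, -20.9, 0, 1.19]]

```text
clock: 23.48
position: [0.6414, -0.2866, 0.3253]
tool_rot: [-3.127, 0.003, -0.082]
force: [-0.1, 0.4, 0.0]
grip_width: 0.0854
```

Emit:
step_arm:
  plan:
    - [[0, 0, 0, 0], [0, 0, 0, 0]]

```text
clock: 23.65
position: [0.641, -0.2866, 0.3233]
tool_rot: [-3.126, 0.005, -0.085]
force: [0.5, -0.4, -0.7]
grip_width: 0.0853
```

```bash
python3 snap.py s1 wrist
```

```text
23.65 [ 0.641  -0.2866  0.3233] [-3.126  0.005 -0.085] 0.0853480455449435 [ 0.5 -0.4 -0.7] [ 0.56  0.75 -0.37  1.42  0.28  1.03  0.05]
```

View pics/s1_wrist.png

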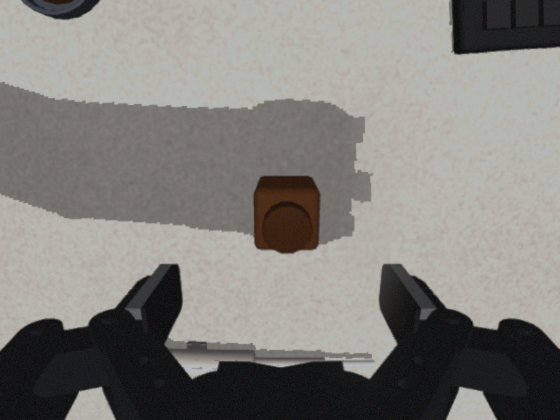

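Run:
```python
import pickle
from h import *
f=pickle.load(open('s1_wrist.pkl','rb'))
cv2.imwrite('pics/s1c.png',cv2.resize(f['pixels'][165:265,235:345],None,fx=6,fy=6,interpolation=2))
```

```text
(no output)
```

View pics/s1c.png

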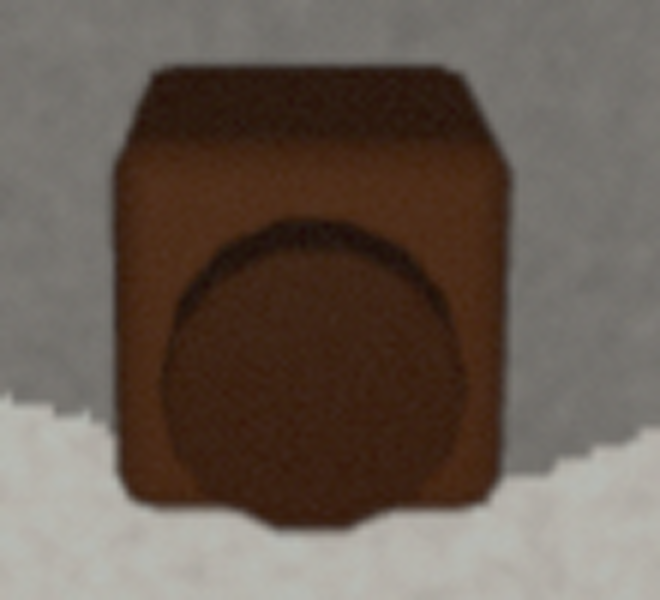

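Run:
```python
import pickle
from h import *
f=pickle.load(open('s1_wrist.pkl','rb'));g=lambda x,y:(235+x/6,165+y/6)
P=onplane(f,[g(114,150),g(512,150),g(505,500),g(119,500)],.062);print(P,P.mean(0))
for e in (P[1]-P[0],P[2]-P[3]):print(np.arctan2(e[1],e[0]),np.hypot(*e))
e=P[0]+P[1]-P[2]-P[3];print(np.arctan2(e[1],e[0])-np.pi/2)
print('cap',onplane(f,[g(315,387)],.084))
a=pickle.load(open('w1.pkl','rb'));c1,d1=rays(a,[(450.3,16.7)]);c2,d2=rays(f,[g(315,387)])
t=np.linalg.lstsq(np.c_[d1[0],-d2[0]],c2-c1,rcond=None)[0];print(c1+d1[0]*t[0],c2+d2[0]*t[1])
```

```text
[[ 0.62353071 -0.26080933]
 [ 0.66957182 -0.26464427]
 [ 0.66640599 -0.30788847]
 [ 0.61960265 -0.30401286]] [ 0.64477779 -0.28433873]
-0.08310200049381461 0.04620055162951587
-0.08261787215939814 0.046963519280384065
-0.08187641112271504
cap [[ 0.64474253 -0.28432492]]
[ 0.6434092  -0.29172009  0.06953667] [ 0.64457936 -0.28934095  0.06874201]
```

Emit:
step_arm:
  plan:
    - [[0.35, 0.2, -2, 0], [0.35, 0.2, -4.5, 0], [0.35, 0.2, -7, 0], [0.35, 0.2, -9.5, 0], [0.35, 0.2, -11.5, 0], [0.35, 0.2, -12.1, 0], [0.35, 0.2, -12.4, 0], [0.35, 0.2, -12.4, 0], [0.35, 0.2, -12.4, 0]]

```text
clock: 24.45
position: [0.645, -0.2846, 0.201]
tool_rot: [-3.126, 0.003, -0.086]
force: [0.1, -0.2, 0.2]
grip_width: 0.0853
```

Emit:
step_arm:
  plan:
    - [[0, 0, 0, 0], [0, 0, 0, 0], [0, 0, 0, 0], [0, 0, 0, 0], [0, 0, 0, 0], [0, 0, 0, 0], [0, 0, 0, 0], [0, 0, 0, 0], [0, 0, 0, 0], [0, 0, 0, 0]]
  jaw: 1
  force: 60

```text
clock: 25.28
position: [0.6452, -0.2847, 0.2021]
tool_rot: [-3.127, 0.002, -0.087]
force: [-2.2, 0.1, 8.5]
grip_width: 0.0473
```

Emit:
step_arm:
  plan:
    - [[0, 0, 0.5, 0], [0, 0, 1.5, 0], [0, 0, 2.5, 0], [0, 0, 2.5, 0], [0, 0, 2.5, 0]]

```text
clock: 25.7
position: [0.6454, -0.2849, 0.2282]
tool_rot: [-3.127, 0.001, -0.087]
force: [-0.3, 1.4, -1.3]
grip_width: 0.0471
```

```bash
python3 snap.py s2 wrist side
```

```text
25.7 [ 0.6454 -0.2849  0.2282] [-3.127e+00  1.000e-03 -8.700e-02] 0.04707522264799704 [-0.3  1.4 -1.3] [ 0.54  0.87 -0.34  1.46  0.32  0.87  0.01]
```

View pics/s2_wrist.png

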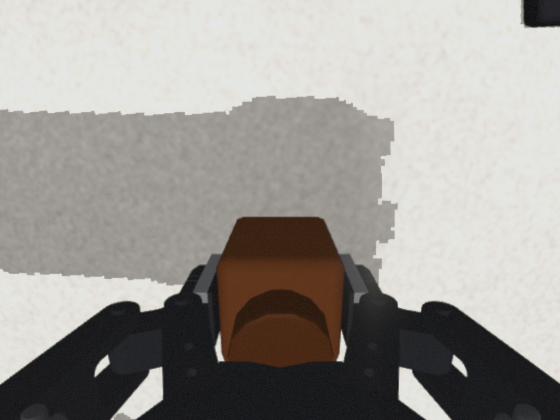

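View pics/s2_side.png

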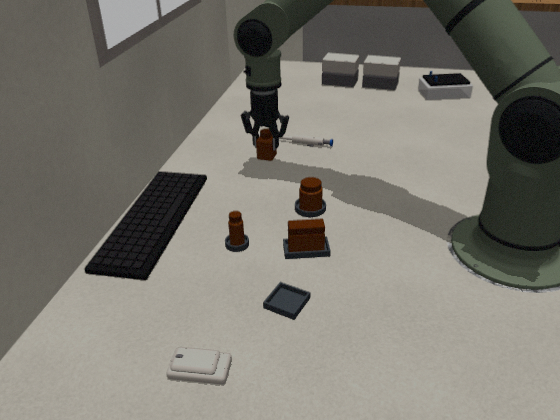

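Emit:
step_arm:
  plan:
    - [[0, 0, 0.8, 0], [0, 0, 2.3, 0], [0, 0, 4, 0], [0, 0, 6, 0], [0, 0, 8, 0], [0, 0.5, 9.5, 0], [-0.5, 2, 10.3, 0], [-1, 4, 10.5, -0.02], [-1.8, 6.2, 10.5, -0.04], [-2.6, 8.6, 10.5, -0.06], [-3.4, 11, 10.5, -0.08], [-4.2, 13.5, 10.5, -0.1]]

```text
clock: 26.8
position: [0.6025, -0.1484, 0.3329]
tool_rot: [-3.127, 0.002, -0.188]
force: [1.0, 0.2, -2.0]
grip_width: 0.0475
```

Emit:
step_arm:
  plan:
    - [[-0.8, 2.7, 0, -0.01], [-1.6, 5.4, 0, -0.02], [-2.4, 8.1, 0, -0.03], [-3.2, 10.8, 0, -0.04], [-4, 13.5, 0, -0.05], [-4.8, 16.2, 0, -0.06], [-5.7, 19, 0, -0.07], [-6.6, 21.8, 0, -0.08], [-7.5, 24.6, 0, -0.09], [-8.4, 27.4, 0, -0.1], [-9.3, 30.2, 0, -0.1], [-10.2, 33, 0, -0.1]]

```text
clock: 27.8
position: [0.4996, 0.1832, 0.3338]
tool_rot: [-3.126, 0.001, -0.288]
force: [1.0, 0.8, -1.6]
grip_width: 0.0472
```

```bash
python3 snap.py s3
```

```text
27.8 [0.4996 0.1832 0.3338] [-3.126e+00  1.000e-03 -2.880e-01] 0.047182639466264206 [ 1.   0.8 -1.6] [-0.17  0.49 -0.39  1.9   0.24  0.79 -0.97]
```

Remaining: (-3.3, +9.0), then down to a 30 mm hover.

Emit:
step_arm:
  plan:
    - [[-0.9, 2.5, 0, 0], [-1.7, 5, 0, 0], [-2.5, 7, 0, 0], [-3.1, 8.4, 0, 0], [-3.3, 9, 0, 0], [-3.3, 9, -1, 0], [-3.3, 9, -3, 0], [-3.3, 9, -5, 0], [-3.3, 9, -7, 0], [-3.3, 9, -9, 0], [-3.3, 9, -10, 0], [-3.3, 9, -10.2, 0]]

```text
clock: 28.8
position: [0.4665, 0.272, 0.2299]
tool_rot: [-3.129, 0.003, -0.289]
force: [-0.5, 0.3, -1.6]
grip_width: 0.0473
```

Emit:
step_arm:
  plan:
    - [[0, 0, 0, 0], [0, 0, 0, 0]]

```text
clock: 28.97
position: [0.4669, 0.2715, 0.2304]
tool_rot: [-3.129, 0.002, -0.289]
force: [-0.5, -0.1, -2.0]
grip_width: 0.0474
```

```bash
python3 snap.py s4 wrist side
```

```text
28.9667 [0.4669 0.2715 0.2304] [-3.129e+00  2.000e-03 -2.890e-01] 0.04740683169905866 [-0.5 -0.1 -2. ] [-0.4   0.66 -0.33  1.94  0.34  0.59 -1.23]
```

View pics/s4_wrist.png

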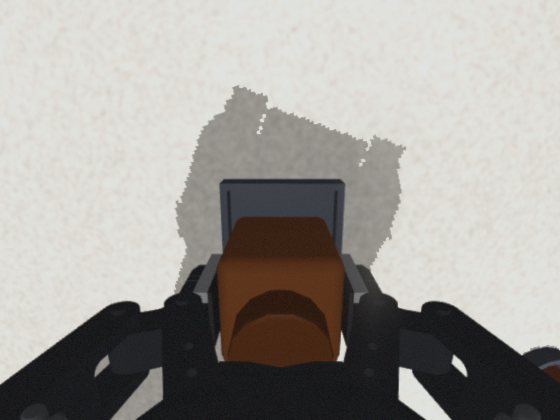

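View pics/s4_side.png

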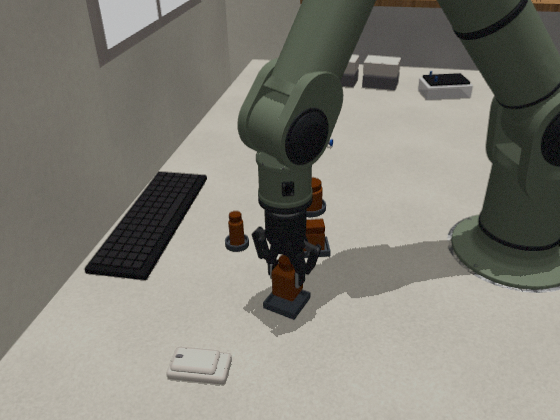

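Run:
```python
import pickle
from h import *
f=pickle.load(open('s4_wrist.pkl','rb'))
c=-f['R'].T@f['t'];y=np.array([np.sin(.288),np.cos(.288)])
D=onplane(f,[(221,183),(344,183)],.016);B=onplane(f,[(239,217),(325,217)],.0285)
print(D,np.hypot(*(D[1]-D[0])),D.mean(0)-.035*y);print(B,np.hypot(*(B[1]-B[0])),B.mean(0)-.024*y)
```

```text
[[0.44527619 0.31655486]
 [0.51042291 0.29724848]] 0.06794726161489834 [0.46790832 0.27334318]
[[0.45128682 0.29817797]
 [0.49482463 0.28528564]] 0.0454065289678021 [0.46623888 0.26872027]
```

Emit:
step_arm:
  plan:
    - [[0.1, 0.2, 0, 0], [0.15, 0.35, -0.3, 0], [0.15, 0.35, -0.8, 0], [0.15, 0.35, -1.3, 0], [0.15, 0.35, -1.7, 0], [0.15, 0.35, -2, 0], [0.15, 0.35, -2.2, 0], [0.15, 0.35, -2.3, 0], [0.15, 0.35, -2.38, 0], [0.15, 0.35, -2.44, 0], [0.15, 0.35, -2.48, 0]]

```text
clock: 29.98
position: [0.4684, 0.2754, 0.206]
tool_rot: [-3.128, 0.002, -0.289]
force: [-1.7, -1.1, 3.2]
grip_width: 0.0472
```

Emit:
step_arm:
  plan:
    - [[0, 0, -0.05, 0], [0, 0, -0.05, 0]]

```text
clock: 30.15
position: [0.4684, 0.2754, 0.206]
tool_rot: [-3.128, 0.001, -0.289]
force: [-2.8, -2.1, 8.8]
grip_width: 0.0471
```

Emit:
step_arm:
  plan:
    - [[0, 0, 0.03, 0], [0, 0, 0.03, 0], [0, 0, 0.03, 0], [0, 0, 0.03, 0], [0, 0, 0.03, 0], [0, 0, 0.03, 0], [0, 0, 0.03, 0], [0, 0, 0.03, 0]]
  jaw: 0

```text
clock: 30.82
position: [0.4683, 0.2754, 0.2063]
tool_rot: [-3.128, 0.002, -0.289]
force: [0.5, 0.3, -0.1]
grip_width: 0.0856
```

Emit:
step_arm:
  plan:
    - [[0, 0, 1, 0], [0, 0, 3, 0], [0, 0, 6, 0], [0, 0, 9, 0], [0, 0, 12, 0], [0, 0, 14, 0], [0, 0, 14, 0], [0, 0, 14, 0]]

```text
clock: 31.48
position: [0.4684, 0.2754, 0.3478]
tool_rot: [-3.126, -0.0, -0.289]
force: [0.1, -0.2, -0.5]
grip_width: 0.0854
```

```bash
python3 snap.py e wrist side scene
python3 - <<'E'
import cv2,numpy as np
a=cv2.imread('pics/e_side.png')[150:390,150:390];b=cv2.imread('pics/e_scene.png')[120:240,200:440]
cv2.imwrite('pics/e_c.png',np.hstack([cv2.resize(a,(400,400),interpolation=2),cv2.resize(b,(400,200),interpolation=2).repeat(1,0) if 0 else np.vstack([cv2.resize(b,(400,200),interpolation=2)]*2)]))
E
```

```text
31.4833 [0.4684 0.2754 0.3478] [-3.126 -0.    -0.289] 0.08536000010218155 [ 0.1 -0.2 -0.5] [-0.34  0.49 -0.41  1.86  0.24  0.83 -1.15]
```

View pics/e_wrist.png

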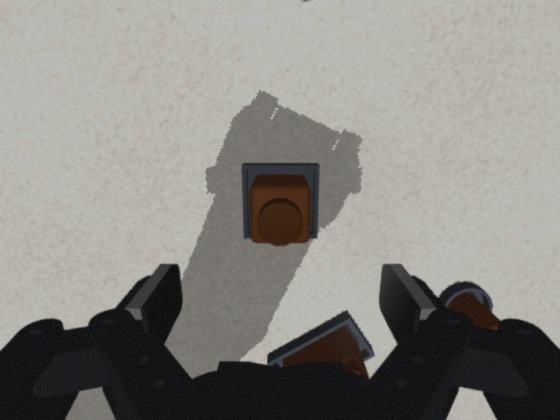

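View pics/e_c.png

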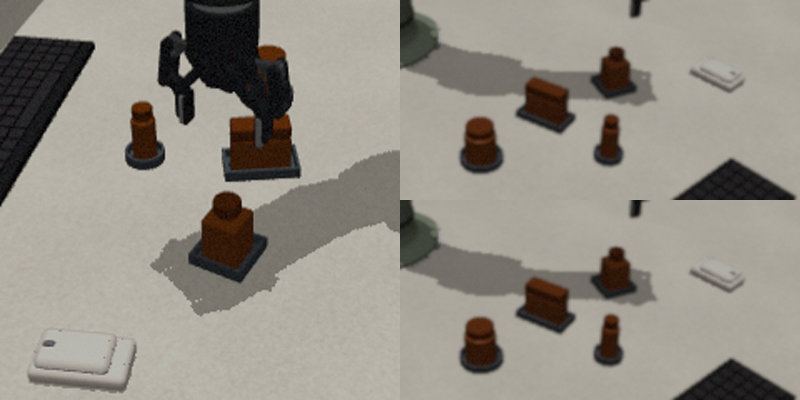

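```bash
python3 - <<'E'
import pickle
from h import *
L=lambda n:pickle.load(open(n,'rb'))
print('vial cap',onplane(L('p3_wrist.pkl'),[(281,231)],.088),'dock .6205,.1055')
print('box top',onplane(L('b5_wrist.pkl'),[(257,166),(306,166),(302,275),(259,275)],.076).mean(0),'dock .4595,.095')
print('jar lid',onplane(L('j4_wrist.pkl'),[(281,226)],.080),'dock .480,-.077')
print('sq cap',onplane(L('e_wrist.pkl'),[(280,221.5)],.088),'dock .4675,.2735')
f0=L('f0.pkl')
for n,roi in(('side',(160,340,80,60)),('scene',(370,150,45,30)),('scene',(130,255,60,80))):
    x,y,w,h=roi;a=f0[n]['pixels'][y:y+h,x:x+w].astype(int);b=L(f'e_{n}.pkl')['pixels'][y:y+h,x:x+w].astype(int);print(n,np.abs(a-b).mean())
E
python3 -c "
from workcell import bot
print(bot.job_done())"
```

```text
vial cap [[0.62162518 0.10641035]] dock .6205,.1055
box top [0.46235675 0.0958919 ] dock .4595,.095
jar lid [[ 0.48425876 -0.07639909]] dock .480,-.077
sq cap [[0.46853671 0.27697703]] dock .4675,.2735
side 16.484305555555554
scene 0.8288888888888889
scene 0.8439583333333334
the job is handed in; nothing more can be done
None
```

Run:
```python
import pickle
from h import *
a=pickle.load(open('f0.pkl','rb'))['side']['pixels'];b=pickle.load(open('e_side.pkl','rb'))['pixels']
for i in(a,b):
    r=i[335:395,155:245]; m=((r.min(2)>205)|0).astype(np.uint8); print(r.mean(), i[340:350,60:90].mean())
p=cv2.phaseCorrelate(np.float64(a[335:395,155:245].mean(2)),np.float64(b[335:395,155:245].mean(2)));print(p)
```

```text
151.63228395061728 159.7577777777778
168.16462962962962 176.68777777777777
((-0.010678347718965142, 0.04599279307376847), 1.0137020749782748)
```

I lifted each of the four containers and set it down in its matching dock: vial, then slide box, jar and square bottle. Each was lowered until the force rose on the dock floor, then released. I then raised the arm clear and handed the job in at about 31.6 s, with no failure reported along the way. `job_done()` gives no verdict.

- **Position in docks:** The wrist-camera check after each release put every container about 1 to 4 mm from its dock's centre (limit 14 mm): vial about 1.5 mm, slide box 3 mm, jar 4 mm, square bottle 3.5 mm.
- **Upright and released:** The final side and scene pictures show all four upright and released in their docks. I did not measure lean or speed.
- **Pipette and mouse:** Neither moved in the scene camera. The side view around the mouse differed in brightness, but a shift check on the saved pictures found under 0.1 pixel of movement, so it was exposure only.
- **Measurements that disagreed:** Two-view heights of the container tops came out 2 to 6 mm below the stated ones. The square bottle's cap read about 15 mm low, because the cap was cut off in one of the two pictures. The two-view heights of the oblong dock's rim corners scattered from 3 to 18 mm. I therefore used the stated heights to convert pixels to positions, and the touchdown force confirmed the floor heights.
- **Touchdown force:** It peaked at 38.6 N for the slide box and stayed below 22 N for the other three.

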